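Close the controller box on the tilted stand

TASK

From the sloped bin take the one lid that fits the open controller box on the tilted stand, set it in the box's mouth and press it down at both ends until it is fully home, flush all round. Press firmly but not so hard that the plastic could crack, then let go; leave the other lids and everything else on the bench where they are.

Things in the scene. Friction and masses are not known exactly. Their poses are not given: they have to be found in the camera images.
- lid: The lid that fits the box: plain grey plastic plate 108 mm long (x) x 60 mm wide (y) x 14 mm thick, about 90 g, with a grip rib on top. Origin: centre of the plate's underside; x along its length, y its width, z out of its top. It starts in one of the bin's three compartments, lying on the sloping floor. It may go into the box either way round.
- rib_top (a point): Middle of the top of the lid's grip rib, 40 mm above the lid's underside; axes as the lid. The rib is 12 mm thick (along the lid's x), 40 mm long (along y) and stands 26 mm above the plate, at its middle.
- lid_narrow: A lid for another box, 108 x 42 mm, otherwise as lid, with the same rib and origin. Leave it in the bin.
- lid_short: A lid for another box, 78 x 60 mm, otherwise as lid, with the same rib and origin. Leave it in the bin.
- bin: Fixed plywood bin 246 mm wide (y), about 140 mm deep (x); origin under its centre, z up. Its floor slopes at 22 degrees, rising along the bin's x (away from the robot), 45 mm above the bench in the middle. Three compartments 74 mm wide, at y = -80, 0 and 80 mm; partitions and end walls 18 mm tall off the floor.
- stand: Fixed steel stand, base plate 150 x 130 mm, origin under its centre; two cheeks 100 mm apart (along y), 110 mm tall, carry the box on a cross pivot 100 mm above the bench.
- box: Open grey controller box, 125 (x) x 77 (y) x 40 (z) mm outside, mouth 115 x 67 mm, walls 5 mm. A stiff pivot holds it tilted 20 to 27 degrees, differing each run. Origin: centre of its underside; x runs up the slope away from the robot, y across, z out of the mouth, leaning towards the robot.
- mouth (a point): Centre of the plane where the lid's underside must finally lie, 26 mm above the box's underside, 14 mm below its rim; axes as box. 12 mm ledges along the long sides stop the lid hard there, its plate then flush with the rim. Keep the push under 30 N: above 50 N between lid and box the plastic cracks.
- press_low (a point): Where to push the lower end home: point of that plane 40 mm down the slope from mouth. A dark push-in catch 10 x 40 mm, centred 9 mm farther out, at first holds this end of the lid 5.5 to 8 mm above the plane. A catch sinks only under a push of about 9 N and stays where it is left; a push here sets down this end only; pushed outside its catch the lid rocks.
- press_high (a point): The same point at the upper end, 40 mm up the slope from mouth, with a like catch, which may start at a different height (5.5 to 8 mm above the plane).
- grease: amber glass grease jar with a steel cap, 56 mm across, 65 mm tall; bystander; origin under its centre
- wrench: steel wrench lying flat; bystander
- screwdriver: screwdriver lying flat; bystander
- sprocket: flat steel sprocket ring about 98 mm across, 6 mm thick; bystander
- patch_tin: closed aluminium tin 85 x 55 x 22 mm; bystander
- pedal: black bicycle pedal 95 x 92 mm, 22 mm tall; bystander
- oil: white oil bottle 48 mm across, 130 mm tall; bystander
Mind the look-alikes: they are no part of the job. What is shaped like the lid but pink is not meant. What is shaped like the stand but yellow is not meant.

How it is judged:
By the outcome, as a careful person would: the job done as asked, in the order asked, and still so for the second after the job is handed in, with the robot touching nothing.
It also fails if it takes over 69 s, if anything falls off the work surface, if the arm or the gripper's body presses on something with over 40 N, if the wrist force passes 120 N, or if a joint passes its speed limit or range.

ROBOT

A 6-joint arm with a two-finger parallel gripper is mounted at the origin on the work surface. World frame = base frame: x ahead of the robot, y to its left, z up, the work surface at z = 0. Lengths are in m, angles in rad, forces in N, time in s.
With the tool pointing down it reaches from about 0.35 to 0.775 m from the base axis. Payload 5.5 kg.
Tool frame: the origin (TCP) lies midway between the tips of the shut fingers; the grasp point (between the pads) lies 19 mm behind it; z points along the fingers, y is the line along which they close (so a half turn about z gives the same grasp; the last joint's range is limited). The gripper opens to 85 mm and grips with 20 to 120 N. Pads are 22 mm wide; open, the fingers measure 114 mm over their backs; the gripper's body (76 mm by 85 mm) begins 54 mm behind the grasp point. The pads swing forward as they close: fully open they stand 13 mm farther back than shut.
Start: joints at [1.17, 0.313, 0.046, 1.304, 0, 1.431], TCP at [0.148, 0.556, 0.194] pointing down, gripper open.
Joint ranges: [-2.76, 2.76], [-0.86, 1.69], [-1.03, 1.26], [-2.2, 2.34], [-1.47, 1.5], [-3.14, 3.14]. Speed limits (rad/s): [2.57, 2.57, 3.14, 3.14, 3.14, 3.14].

INTERFACE

Orientations are given as a unit quaternion [w, x, y, z].
In Python, from workcell import get_state, read_camera, camera_info, hand_in, recognise gives the robot as it stands.
- The arm moves only by the tool arm_command, never from a script. Its argument "moves" is one flat list of numbers, 7 for each row, row after row: the opening, from -1 (shut) to 1 (fully open), then the shift along the tool's x, y, z in mm, then the turn, a rotation vector about the tool's x, y, z in rad. A call has 1 to 8 rows; each row shifts and turns the commanded pose from where the row before left it, along the tool's axes as they then stand; what a row does not reach is not made up. A row lasts 1/8 s, in which the tool goes at most 62.5 mm and 10.7 degrees, less where a joint would pass 70% of its speed; a pose out of reach is approached as far as the arm can. A call with a gripper value outside its range is refused whole. The fingers move at their own pace and stop on an object; "newtons" is the grip in N (left out, the last holds). Time passes only in rows, so rows that do not move let the fingers close. It gives the time, the measured TCP pose, the force, the opening and the grip force at its end, in the units of the state.
- get_state(): the state, without advancing time (a new reading comes with each control period).
- read_camera(name): name is "scene" or "top" or "wrist"; returns (picture, depth): 400x640x3 uint8, blue, green, red; 400x640 float32, m along the optical axis (not along the pixel's ray), 0 where there is no reading.
- camera_info(name): a dict with "fovy" (degrees; the focal length in pixels is half the picture's height over the tangent of half this angle, whatever the lens; pixels are square), "cx", "cy" (the principal point, pixels), "eye" and "orientation" of the camera in the world; the wrist camera has in their place "tool_from_camera" (4x4, takes a point from camera to tool coordinates, whose origin is the TCP and whose axes are the flange's). Camera axes: x right, y down, z forward; pixel columns grow to the right and rows downward; lengths in m; the calibration is good to about 2 mm. The wrist camera is an equidistant fisheye: a pixel r from the principal point sees the ray r / f radians off the axis. A picture is of the moment at which its call begins: read the wrist's pose just before it. camera_info takes no time and is no camera call.
- hand_in(): hands the job in; it is judged then, once.
Trained networks look in the newest picture that a camera, given by its name, has taken for a name from the list of things; names that differ only in an ending like _2 or _b are one class to them, and where a whole thing is asked for, a point or a joint stands for the part that bears it (a point fixed in the world has none). Each returns a list of dicts, best first, with "confidence" (0 to 1); they miss things now and then, are a little off and sometimes report something else, mostly with a low value. They report only what shows in the picture. A call takes as long as a camera call. They do not tell look-alikes from the thing itself.
- recognise(camera, label): "point" ([column, row] in pixels, amid what is visible of it).
The state is a dict: "clock": time; "joint_pos": joint angles; "qvel": joint speeds; "tau": joint torques, N m; "tcp_pos": TCP position; "orientation": TCP orientation; "wrist_force": force on the tool from outside, world axes, zero at the start; "ft_torque": the same for the moment, N m; "finger_gap": finger opening in m; "grip_force": force on a finger pad.
Only numpy, scipy, OpenCV 4.12 (cv2) and the standard library are available. Lean on these libraries where they do the work, as an engineer would, in place of code of your own. Each camera call takes 0.05 s, during which the arm holds its last target. There are 200 camera calls.

## Working session

There is one attempt and no reset: what is moved stays moved. The work goes in short steps, Python scripts to look and compute and a tool call to move; the robot and the scene stay as the last step left them, time stands still between calls to the robot, and variables do not carry over. Pictures are saved under pics/ and viewed, at most 10 in all, crops included, and the job is handed in when it is done.

Besides the shell and the picture viewer there is one more tool, called after "Request:" as name(argument=value, ...), one argument or row to a line, values as JSON. arm_command: Moves the arm, as the interface text tells. Its arguments: {"type":"object","properties":{"moves":{"type":"array"},"newtons":{"type":"number"}},"required":["moves"]}

```bash
mkdir -p pics
cat > h.py <<'E'
import numpy as np, cv2
from scipy.spatial.transform import Rotation as R
from workcell import *
def rot(q): return R.from_quat([q[1],q[2],q[3],q[0]]).as_matrix()
def cloud(n,d,st=None):
    c=camera_info(n); f=200/np.tan(np.radians(c['fovy'])/2)
    v,u=np.mgrid[0:400,0:640].astype(float); x=(u-c['cx'])/f; y=(v-c['cy'])/f
    if n=='wrist':
        r=np.hypot(x,y)+1e-12; k=np.tan(np.minimum(r,1.5))/r; x=x*k;y=y*k
    P=np.stack([x*d,y*d,d],-1)
    if n=='wrist':
        T=np.array(c['tool_from_camera']); P=P@T[:3,:3].T+T[:3,3]
        return P@rot(st['orientation']).T+np.array(st['tcp_pos'])
    return P@rot(c['orientation']).T+np.array(c['eye'])
E
cat > look.py <<'E'
from h import *
for n in ['scene','top']:
    im,d=read_camera(n); np.savez(n+'.npz',im=im,d=d); cv2.imwrite(f'pics/{n}0.png',im)
    P=cloud(n,d); print(n,camera_info(n))
    for l in ['lid','lid_narrow','lid_short','bin','stand','box','rib_top','mouth']:
        for r in recognise(n,l)[:3]:
            u,v=[int(round(a)) for a in r['point']]
            print(l,r['point'],round(r['confidence'],2),P[v,u].round(3),im[v,u])
print(get_state())
E
python3 look.py
```

```text
scene {'fovy': 42.35424411881065, 'cx': 318.7095201297798, 'cy': 198.54528735929065, 'eye': array([1.26265132, 0.9361298 , 0.94720302]), 'orientation': array([-0.15287833,  0.31162316,  0.8390331 , -0.41897813])}
lid [329.6, 328.3] 0.69 [0.76  0.382 0.02 ] [110  95 180]
lid [357.0, 249.8] 0.67 [0.573 0.273 0.067] [145 147 150]
lid_narrow [384.0, 268.1] 0.95 [0.569 0.361 0.068] [104 102 106]
lid_short [339.4, 234.2] 0.86 [0.563 0.195 0.064] [143 143 148]
bin [356.8, 266.4] 0.73 [0.63  0.33  0.091] [151 218 245]
stand [225.0, 164.2] 0.85 [ 0.573 -0.348  0.017] [70 73 73]
stand [296.7, 129.3] 0.74 [ 0.351 -0.242  0.111] [ 33 128 158]
box [221.9, 149.2] 0.86 [ 0.629 -0.25   0.142] [89 88 90]
box [297.7, 117.1] 0.67 [ 0.316 -0.279  0.128] [ 80 153 201]
rib_top [328.8, 326.0] 0.85 [0.76  0.379 0.025] [103  88 166]
rib_top [355.4, 250.1] 0.84 [0.579 0.272 0.07 ] [128 129 135]
mouth [295.2, 116.5] 0.79 [ 0.323 -0.287  0.131] [ 92 192 248]
mouth [222.4, 147.1] 0.71 [ 0.63  -0.245  0.152] [85 86 87]
top {'fovy': 48.81453205172734, 'cx': 316.79236277600387, 'cy': 200.6017561249391, 'eye': array
[... 970 characters left out ...]
202 232]
{'clock': 0.9, 'joint_pos': array([ 1.17039623e+00,  3.13146196e-01,  4.61297903e-02,  1.30362368e+00,
       -2.26320635e-05,  1.43120572e+00]), 'qvel': array([-0.00030798,  0.00174501, -0.00187994,  0.0005959 , -0.00026721,
       -0.00031447]), 'tau': array([ 2.18888512e-03, -4.80446792e+01,  2.98814374e+01, -3.86139573e-05,
        6.29853366e-05,  9.07619153e-06]), 'tcp_pos': array([0.1483022 , 0.5555976 , 0.19436603]), 'orientation': array([3.17431242e-05, 1.30035461e-01, 9.91509341e-01, 7.22728105e-05]), 'wrist_force': array([0.48860354, 0.33827485, 0.91030655]), 'ft_torque': array([-0.01143374, -0.00061314, -0.02653958]), 'grip_force': 0.0, 'finger_gap': 0.08535499752609359}
```

Run:
```python
import cv2
a=cv2.imread('pics/top0.png'); cv2.imwrite('pics/v1.png',cv2.resize(a[90:340,190:540],None,fx=2.28,fy=2.28,interpolation=2))
```

```text
(no output)
```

View pics/v1.png

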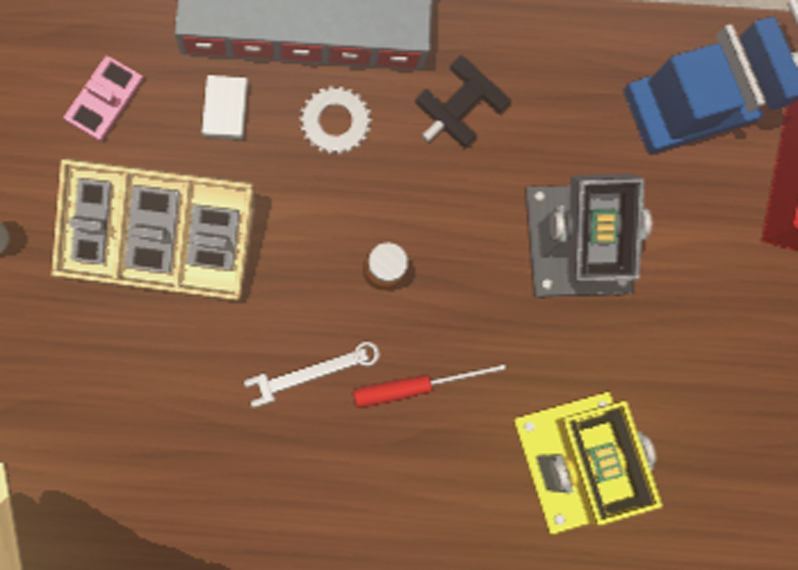

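View pics/scene0.png

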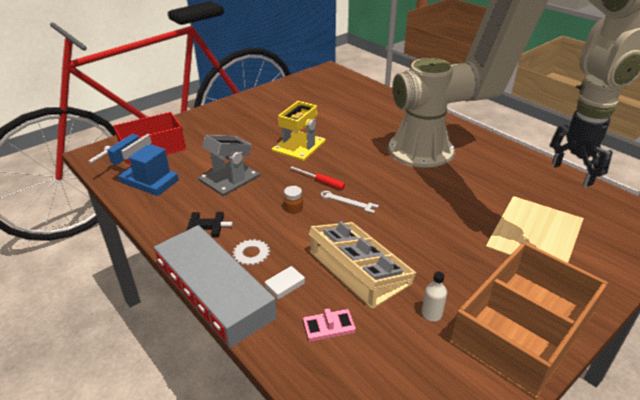

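The grey lid that fits is in the middle bin compartment (top crop ~(153,230)). The narrow one is to its left and the short one to its right. The grey box on its stand is at crop ~(607,230), and the yellow stand and pink lid are decoys. Next I'll fit coarse poses from the top cloud.

```bash
cat > fit.py <<'E'
from h import *
def plane(Q,it=300,tol=.0015,up=.8):
    rng=np.random.default_rng(0);best=None
    for _ in range(it):
        a=Q[rng.choice(len(Q),3,False)];n=np.cross(a[1]-a[0],a[2]-a[0]);l=np.linalg.norm(n)
        if l<1e-7: continue
        n=n/l; n=n*np.sign(n[2])
        if n[2]<up: continue
        m=abs((Q-a[0])@n)<tol
        if best is None or m.sum()>best.sum(): best=m
    c=Q[best].mean(0); n=np.linalg.svd(Q[best]-c,full_matrices=False)[2][2]; n*=np.sign(n[2])
    return c,n,best
def rect(Q,c,n):
    ex=np.array([1,0,0])-n*n[0]; ex/=np.linalg.norm(ex); ey=np.cross(n,ex)
    uv=np.stack([(Q-c)@ex,(Q-c)@ey],-1).astype(np.float32)
    (cx,cy),(w,h),a=cv2.minAreaRect(uv)
    a=(a+45)%90-45; 
    return c+cx*ex+cy*ey,(w,h),a,ex,ey
E
python3 - <<'E'
from fit import *
for n in ['top','scene']:
    z=np.load(n+'.npz'); P=cloud(n,z['d']).reshape(-1,3); ok=z['d'].ravel()>0
    for nm,x0,y0 in [('bin',.56,.275),('lid',.56,.275),('box',.59,-.285)]:
        r={'bin':.17,'lid':.045,'box':.09}[nm]
        m=ok&(abs(P[:,0]-x0)<r)&(abs(P[:,1]-y0)<min(r,.15))&(P[:,2]>(.02 if nm!='box' else .1))
        if nm=='lid': m&=abs(P[:,1]-y0)<.025
        Q=P[m]; c,nn,b=plane(Q,tol=.002); 
        Rc,wh,a,ex,ey=rect(Q[b],c,nn)
        print(n,nm,m.sum(),b.sum(),'c',Rc.round(4),'n',nn.round(3),'tilt',np.degrees(np.arccos(nn[2])).round(1),'wh',np.round(wh,3),'a',round(a,1),Q.min(0).round(3),Q.max(0).round(3))
print(camera_info('wrist'))
s=get_state(); print(rot(s['orientation']).round(3))
E
```

```text
top bin 4314 1029 c [0.5594 0.278  0.0584] n [-0.392  0.042  0.919] tilt 23.2 wh [0.246 0.153] a -4.3 [0.481 0.151 0.02 ] [0.73  0.404 0.096]
top lid 556 241 c [0.5595 0.2747 0.0579] n [-0.361 -0.041  0.932] tilt 21.3 wh [0.096 0.049] a 0.0 [0.515 0.25  0.023] [0.605 0.3   0.088]
top box 1429 263 c [ 0.5792 -0.288   0.1128] n [-0.061 -0.032  0.998] tilt 3.9 wh [0.106 0.116] a 4.5 [ 0.524 -0.345  0.1  ] [ 0.657 -0.227  0.169]
scene bin 3933 1144 c [0.5605 0.2743 0.0613] n [-0.38   0.022  0.925] tilt 22.4 wh [0.252 0.155] a -3.0 [0.48  0.145 0.02 ] [0.73  0.403 0.097]
scene lid 391 203 c [0.56   0.275  0.0618] n [-0.362  0.045  0.931] tilt 21.4 wh [0.05  0.095] a -1.3 [0.515 0.25  0.041] [0.605 0.3   0.089]
scene box 878 132 c [ 0.5885 -0.2824  0.1244] n [-0.333  0.11   0.936] tilt 20.5 wh [0.128 0.1  ] a 1.7 [ 0.523 -0.336  0.1  ] [ 0.658 -0.226  0.167]
{'fovy': 65.70646984690485, 'cx': 317.03743027912947, 'cy': 199.19094814430557, 'tool_from_camera': array([[ 1.09276591e-04, -9.60101769e-01, -2.79650822e-01,
         7.17181685e-02],
       [ 9.99999721e-01,  3.11685213e-04, -6.79322030e-04,
        -8.61692504e-05],
       [ 7.39381308e-04, -2.79650669e-01,  9.60101534e-01,
        -1.78631341e-01],
       [ 0.00000000e+00,  0.00000000e+00,  0.00000000e+00,
         1.00000000e+00]])}
[[-0.966  0.258  0.   ]
 [ 0.258  0.966  0.   ]
 [-0.     0.    -1.   ]]
```

```bash
cat > plan.py <<'E'
from h import *
def frame(n,yaw):  # tool orientation: tool y = slope x, tool z = -n
    x=np.array([np.cos(yaw),np.sin(yaw),0]); x=x-n*(n@x); x/=np.linalg.norm(x)
    return np.stack([np.cross(x,-n),x,-n],1)
def plan(p1,R1,N,p0=None,R0=None):
    s=get_state()
    if p0 is None: p0=s['tcp_pos']
    if R0 is None: R0=rot(s['orientation'])
    w=R.from_matrix(R0.T@R1).as_rotvec()/N; S=np.zeros((3,3));M=np.eye(3);E=R.from_rotvec(w).as_matrix()
    for _ in range(N): S+=M;M=M@E
    d=np.linalg.solve(S,R0.T@(np.array(p1)-p0))*1000
    p=np.array(p0);Rr=R0;zs=[]
    for _ in range(N): p=p+Rr@d/1000;Rr=Rr@E;zs.append(p.round(3).tolist())
    print(N,'d',d.round(1).tolist(),'w',w.round(4).tolist(),'|d|',np.linalg.norm(d).round(1),'deg',np.degrees(np.linalg.norm(w)).round(1)); print(zs)
E
python3 - <<'E'
from plan import *
n=np.array([-np.sin(.384),0,np.cos(.384)]); yaw=np.radians(-4); n=R.from_rotvec([0,0,yaw]).as_matrix()@n
R1=frame(n,yaw); plan(np.array([.56,.275,.062])+.12*n,R1,16)
E
```

```text
16 d [-29.9, 7.4, 4.1] w [-0.02, -0.0165, 0.0851] |d| 31.1 deg 5.1
[[0.179, 0.555, 0.19], [0.21, 0.552, 0.187], [0.24, 0.546, 0.184], [0.27, 0.538, 0.182], [0.299, 0.528, 0.18], [0.328, 0.514, 0.178], [0.355, 0.499, 0.177], [0.38, 0.481, 0.176], [0.404, 0.462, 0.176], [0.426, 0.44, 0.175], [0.447, 0.416, 0.175], [0.465, 0.391, 0.175], [0.481, 0.365, 0.175], [0.495, 0.337, 0.174], [0.506, 0.308, 0.174], [0.515, 0.278, 0.173]]
```

Request:
arm_command(
  moves=[1,-29.9,7.4,4.1,-0.02,-0.0165,0.0851,1,-29.9,7.4,4.1,-0.02,-0.0165,0.0851,1,-29.9,7.4,4.1,-0.02,-0.0165,0.0851,1,-29.9,7.4,4.1,-0.02,-0.0165,0.0851,1,-29.9,7.4,4.1,-0.02,-0.0165,0.0851,1,-29.9,7.4,4.1,-0.02,-0.0165,0.0851,1,-29.9,7.4,4.1,-0.02,-0.0165,0.0851,1,-29.9,7.4,4.1,-0.02,-0.0165,0.0851],
)

```text
clock: 1.9
tcp_pos: [0.3808, 0.4806, 0.1762]
orientation: [0.075, 0.454, 0.885, 0.07]
wrist_force: [-0.3, -0.0, 0.3]
finger_gap: 0.0854
grip_force: 0.0
```

Request:
arm_command(
  moves=[1,-29.9,7.4,4.1,-0.02,-0.0165,0.0851,1,-29.9,7.4,4.1,-0.02,-0.0165,0.0851,1,-29.9,7.4,4.1,-0.02,-0.0165,0.0851,1,-29.9,7.4,4.1,-0.02,-0.0165,0.0851,1,-29.9,7.4,4.1,-0.02,-0.0165,0.0851,1,-29.9,7.4,4.1,-0.02,-0.0165,0.0851,1,-29.9,7.4,4.1,-0.02,-0.0165,0.0851,1,-29.9,7.4,4.1,-0.02,-0.0165,0.0851],
)

```text
clock: 2.9
tcp_pos: [0.5149, 0.2769, 0.1731]
orientation: [0.139, 0.719, 0.668, 0.13]
wrist_force: [0.7, 0.6, -0.1]
finger_gap: 0.0853
grip_force: 0.0
```

```bash
cat > wlook.py <<'E'
from plan import *
import sys
def wl(tag):
    s=get_state(); im,d=read_camera('wrist'); np.savez(tag+'.npz',im=im,d=d,p=s['tcp_pos'],q=s['orientation']); cv2.imwrite(f'pics/{tag}.png',im)
    print(s['clock'],s['tcp_pos'].round(4),rot(s['orientation']).round(3).tolist(),s['wrist_force'].round(1))
    return im,d,cloud('wrist',d,s)
if __name__=='__main__':
    im,d,P=wl(sys.argv[1])
    for l in sys.argv[2:]:
        for r in recognise('wrist',l)[:3]:
            u,v=[int(round(a)) for a in r['point']]; print(l,r['point'],round(r['confidence'],2),P[v,u].round(4))
E
python3 wlook.py w1 lid lid_narrow lid_short rib_top
```

```text
2.9 [0.5149 0.2769 0.1731] [[0.072, 0.925, 0.374], [0.997, -0.067, -0.026], [0.001, 0.375, -0.927]] [ 0.7  0.6 -0.1]
lid [314.7, 179.8] 0.58 [0.5494 0.2831 0.0813]
lid [420.4, 89.4] 0.56 [0.7357 0.3672 0.0108]
lid_narrow [314.6, 99.9] 0.7 [0.5543 0.3554 0.0823]
lid_short [315.3, 250.5] 0.76 [0.5444 0.2124 0.0807]
rib_top [424.9, 86.7] 0.91 [0.7438 0.3701 0.0121]
rib_top [314.5, 177.7] 0.8 [0.5489 0.2849 0.0804]
```

View pics/w1.png

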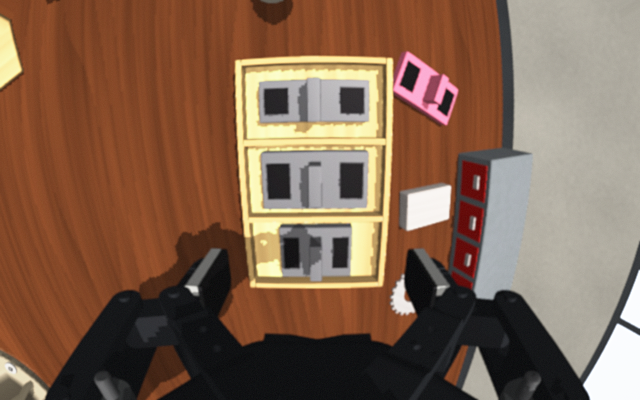

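The wrist view shows the full-size lid in the middle compartment at (314,180). The narrow lid is at (314,100) and the short one at (315,250). Next I'll fit the lid's pose.

```bash
cat > lidfit.py <<'E'
from fit import *; from plan import *
def lidfit(tag,u0,u1,v0,v1):
    z=np.load(tag+'.npz'); im,d=z['im'],z['d']; P=cloud('wrist',d,dict(tcp_pos=z['p'],orientation=z['q']))
    hsv=cv2.cvtColor(im,cv2.COLOR_BGR2HSV); m=np.zeros(d.shape,bool); m[v0:v1,u0:u1]=1
    m&=((hsv[...,1]<50)|(hsv[...,2]<60))&(d>0)
    m=cv2.morphologyEx(m.astype(np.uint8),cv2.MORPH_OPEN,np.ones((3,3)))>0
    Q=P[m]; c,n,b=plane(Q,tol=.0015)
    h=(Q-c)@n; pl=abs(h)<.004
    C,wh,a,ex,ey=rect(Q[pl],c,n); 
    t=np.radians(a); X=np.cos(t)*ex+np.sin(t)*ey; Y=np.cross(n,X)
    rb=(h>.02)&(h<.032); U=(Q-C)@X; V=(Q-C)@Y
    print('centre top',C.round(4),'n',n.round(4),'tilt',np.degrees(np.arccos(n[2])).round(2),'wh',np.round(wh,4),'yaw',np.degrees(np.arctan2(X[1],X[0])).round(2))
    print('plate U',np.percentile(U[pl],[.5,99.5]).round(4),'V',np.percentile(V[pl],[.5,99.5]).round(4),'std',h[b].std())
    if rb.sum()>5: print('rib n',rb.sum(),'h',np.median(h[rb]).round(4),'U',np.percentile(U[rb],[2,98]).round(4),'V',np.percentile(V[rb],[2,98]).round(4))
    return C,n,X,Y
if __name__=='__main__':
    C,n,X,Y=lidfit('w1',254,374,147,213)
    Ru=np.stack([Y,X,-n],1); print('rel in tool', 0)
    s=get_state(); print((rot(s['orientation']).T@(C-s['tcp_pos'])).round(4))
E
python3 lidfit.py
```

```text
centre top [0.558  0.2764 0.0571] n [-0.3731  0.0253  0.9275] tilt 21.96 wh [0.0595 0.1069] yaw -3.9
plate U [-0.0527  0.0527] V [-0.0293  0.0294] std 0.0006828890649343021
rib n 529 h 0.0257 U [-0.0057  0.0052] V [-0.0197  0.019 ]
rel in tool 0
[ 0.0011 -0.0031  0.1239]
```

Run:
```python
from lidfit import *
C,n,X,Y=lidfit('w1',254,374,147,213); R1=np.stack([Y,X,-n],1)
plan(C+.0035*n,R1,7)
```

```text
centre top [0.558  0.2764 0.0571] n [-0.3731  0.0253  0.9275] tilt 21.96 wh [0.0595 0.1069] yaw -3.9
plate U [-0.0527  0.0527] V [-0.0293  0.0294] std 0.0006828890649343021
rib n 529 h 0.0257 U [-0.0057  0.0052] V [-0.0197  0.019 ]
7 d [0.2, -0.4, 17.2] w [-0.0, 0.0, -0.0001] |d| 17.2 deg 0.0
[[0.521, 0.278, 0.157], [0.527, 0.278, 0.141], [0.533, 0.278, 0.125], [0.539, 0.277, 0.109], [0.545, 0.277, 0.093], [0.551, 0.277, 0.076], [0.557, 0.277, 0.06]]
```

Request:
arm_command(
  moves=[0,0.2,-0.4,20,0,0,0,0,0.2,-0.4,20,0,0,0,0,0.2,-0.4,20,0,0,0,0,0.2,-0.4,20,0,0,0,0,0.2,-0.4,20,0,0,0,0,0.2,-0.6,15,0,0,0,0,0,-0.2,5.4,0,0,0,0,0,0,0,0,0,0],
  newtons=45,
)

```text
clock: 4.15
tcp_pos: [0.5569, 0.2764, 0.0601]
orientation: [0.139, 0.718, 0.67, 0.13]
wrist_force: [-0.4, 0.6, -0.8]
finger_gap: 0.0426
grip_force: 0.0
```

Request:
arm_command(
  moves=[-1,0,0,0,0,0,0,-1,0,0,0,0,0,0,-1,0,0,0,0,0,0,-1,0,0,0,0,0,0,-1,0,0,0,0,0,0],
)

```text
clock: 4.78
tcp_pos: [0.557, 0.2761, 0.0603]
orientation: [0.139, 0.718, 0.67, 0.13]
wrist_force: [-0.3, -0.5, 0.1]
finger_gap: 0.0
grip_force: 0.0
```

```bash
python3 wlook.py w2
```

```text
4.775 [0.557  0.2761 0.0603] [[0.07, 0.925, 0.373], [0.998, -0.065, -0.026], [0.0, 0.374, -0.927]] [-0.3 -0.5  0.1]
```

View pics/w2.png

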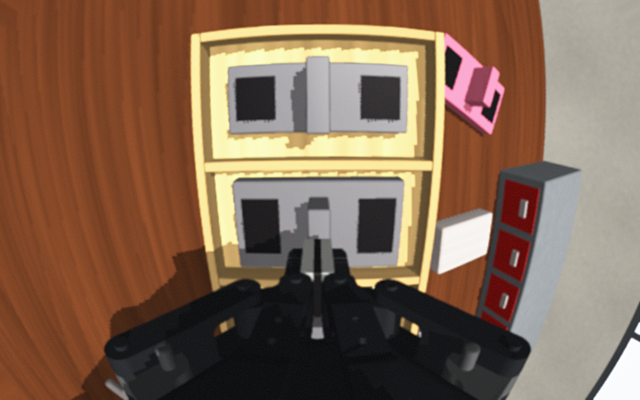

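Run:
```python
from fit import *
z=np.load('w2.npz'); P=cloud('wrist',z['d'],dict(tcp_pos=z['p'],orientation=z['q'])); T=(P-z['p'])@rot(z['q'])
for v in [185,193,200,204,208,212,216,220,228,236,242,250,260,280,300]: print(v,[(u,(T[v,u]*1000).round(0).tolist()) for u in (270,318,322,350)])
```

```text
185 [(270, [27.0, -30.0, 4.0]), (318, [27.0, -0.0, 3.0]), (322, [27.0, 2.0, 3.0]), (350, [27.0, 19.0, 4.0])]
193 [(270, [22.0, -30.0, 3.0]), (318, [22.0, -0.0, 4.0]), (322, [22.0, 2.0, 4.0]), (350, [22.0, 19.0, 4.0])]
200 [(270, [18.0, -30.0, 2.0]), (318, [20.0, -0.0, -4.0]), (322, [20.0, 2.0, -5.0]), (350, [18.0, 19.0, 3.0])]
204 [(270, [15.0, -30.0, 3.0]), (318, [19.0, -0.0, -11.0]), (322, [20.0, 2.0, -13.0]), (350, [15.0, 20.0, 4.0])]
208 [(270, [12.0, -30.0, 3.0]), (318, [20.0, -0.0, -21.0]), (322, [20.0, 2.0, -21.0]), (350, [12.0, 20.0, 5.0])]
212 [(270, [10.0, -30.0, 3.0]), (318, [19.0, -0.0, -24.0]), (322, [18.0, 2.0, -22.0]), (350, [10.0, 20.0, 3.0])]
216 [(270, [7.0, -30.0, 2.0]), (318, [16.0, -0.0, -23.0]), (322, [16.0, 2.0, -21.0]), (350, [7.0, 20.0, 3.0])]
220 [(270, [4.0, -31.0, 3.0]), (318, [13.0, -0.0, -21.0]), (322, [14.0, 2.0, -22.0]), (350, [4.0, 20.0, 3.0])]
228 [(270, [71.0, -1.0, -179.0]), (318, [9.0, -0.0, -23.0]), (322, [9.0, 2.0, -23.0]), (350, [-1.0, 20.0, 4.0])]
236 [(270, [-6.0, -31.0, 3.0]), (318, [4.0, -0.0, -22.0]), (322, [4.0, 2.0, -22.0]), (350, [-7.0, 20.0, 4.0])]
242 [(270, [-11.0, -31.0, 3.0]), (318, [11.0, -0.0, -45.0]), (322, [11.0, 1.0, -46.0]), (350, [-11.0, 20.0, 4.0])]
250 [(270, [-17.0, -32.0, 3.0]), (318, [11.0, -0.0, -53.0]), (322, [11.0, 1.0, -53.0]), (350, [-16.0, 20.0, 2.0])]
260 [(270, [-25.0, -32.0, 4.0]), (318, [11.0, -0.0, -63.0]), (322, [11.0, 1.0, -63.0]), (350, [-25.0, 21.0, 5.0])]
280 [(270, [-38.0, -33.0, -0.0]), (318, [7.0, -0.0, -74.0]), (322, [12.0, 1.0, -82.0]), (350, [11.0, 11.0, -80.0])]
300 [(270, [6.0, -18.0, -87.0]), (318, [-2.0, -0.0, -74.0]), (322, [4.0, 1.0, -83.0]), (350, [12.0, 10.0, -95.0])]
```

The camera shows the rib exactly where I expected it, with its top at tool z −22 mm. The shut fingertips, though, end at tool z ≈ −42 mm, so the real tips sit about 42 mm behind the reported TCP. I'll reopen and go 32 mm deeper in small steps.

Request:
arm_command(
  moves=[0,0,0,0,0,0,0,0,0,0,0,0,0,0,0,0,0,8,0,0,0,0,0,0,8,0,0,0,0,0,0,8,0,0,0,0,0,0,8,0,0,0,0,0,0,0,0,0,0],
)

```text
clock: 5.7
tcp_pos: [0.5685, 0.2749, 0.0294]
orientation: [0.139, 0.718, 0.67, 0.129]
wrist_force: [-0.8, -0.5, -0.2]
finger_gap: 0.0427
grip_force: 0.0
```

```bash
python3 wlook.py w3
python3 - <<'E'
from fit import *
z=np.load('w3.npz'); P=cloud('wrist',z['d'],dict(tcp_pos=z['p'],orientation=z['q'])); T=(P-z['p'])@rot(z['q'])*1000
for v in range(190,300,8): print(v,[(u,T[v,u].round(0).astype(int).tolist()) for u in (225,245,255,265,275,285,318)])
cv2.imwrite('pics/w3c.png',cv2.resize(z['im'][150:350,150:490],None,fx=2.2,fy=2.2))
E
```

```text
5.7 [0.5685 0.2749 0.0294] [[0.07, 0.926, 0.371], [0.998, -0.065, -0.027], [-0.001, 0.372, -0.928]] [-0.8 -0.5 -0.2]
190 [(225, [30, -51, -21]), (245, [30, -39, -21]), (255, [30, -34, -21]), (265, [30, -29, -21]), (275, [30, -23, -21]), (285, [30, -18, -21]), (318, [31, 0, -23])]
198 [(225, [28, -48, -30]), (245, [28, -38, -29]), (255, [28, -33, -29]), (265, [28, -27, -29]), (275, [28, -22, -30]), (285, [28, -17, -30]), (318, [28, 0, -29])]
206 [(225, [24, -49, -29]), (245, [24, -38, -29]), (255, [24, -33, -29]), (265, [24, -27, -30]), (275, [24, -22, -30]), (285, [24, -17, -29]), (318, [24, 0, -29])]
214 [(225, [19, -50, -28]), (245, [20, -38, -30]), (255, [20, -33, -30]), (265, [19, -28, -29]), (275, [19, -23, -29]), (285, [20, -17, -30]), (318, [21, 0, -32])]
222 [(225, [15, -50, -29]), (245, [16, -38, -31]), (255, [15, -33, -30]), (265, [16, -28, -31]), (275, [15, -23, -30]), (285, [15, -17, -29]), (318, [20, 0, -43])]
230 [(225, [10, -50, -30]), (245, [10, -39, -29]), (255, [10, -34, -29]), (265, [10, -28, -29]), (275, [11, -23, -30]), (285, [11, -17, -31]), (318, [21, 0, -54])]
[... 601 characters left out ...]
(285, [-8, -18, -29]), (318, [6, 0, -56])]
270 [(225, [-22, -58, -16]), (245, [7, -31, -66]), (255, [10, -26, -72]), (265, [9, -22, -69]), (275, [-6, -22, -43]), (285, [-13, -18, -30]), (318, [2, 0, -56])]
278 [(225, [12, -36, -81]), (245, [12, -28, -81]), (255, [9, -25, -76]), (265, [6, -22, -70]), (275, [-10, -22, -44]), (285, [-19, -19, -29]), (318, [-2, 0, -56])]
286 [(225, [12, -34, -88]), (245, [12, -26, -87]), (255, [7, -25, -78]), (265, [3, -22, -72]), (275, [-23, -25, -30]), (285, [-23, -19, -30]), (318, [-7, 0, -56])]
294 [(225, [12, -32, -92]), (245, [12, -26, -91]), (255, [12, -22, -92]), (265, [-1, -22, -72]), (275, [-36, -27, -19]), (285, [-37, -21, -18]), (318, [-11, 0, -56])]
```

View pics/w3c.png

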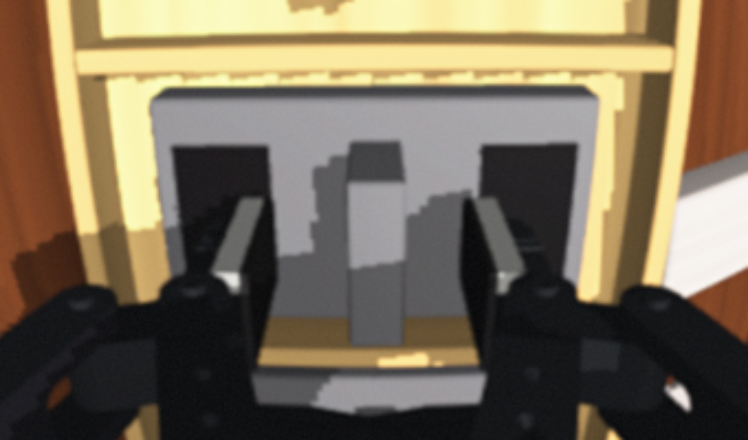

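The pads now straddle the rib, with their tips about 12 mm above the plate. I'll go 7 mm deeper and close.

Request:
arm_command(
  moves=[0,0,0,4,0,0,0,0,0,0,3,0,0,0,-1,0,0,0,0,0,0,-1,0,0,0,0,0,0,-1,0,0,0,0,0,0,-1,0,0,0,0,0,0],
)

```text
clock: 6.5
tcp_pos: [0.5715, 0.2752, 0.0242]
orientation: [0.139, 0.718, 0.67, 0.13]
wrist_force: [-0.4, 0.3, 1.7]
finger_gap: 0.0112
grip_force: 44.3
```

Run:
```python
from plan import *
s=get_state(); R0=rot(s['orientation']); p0=s['tcp_pos']
p=p0+R0@[0,0,-.15]; print(p)
n=np.array([-np.sin(.39),0,np.cos(.39)]); R1=frame(n,0)
plan(np.array([.585,-.285-.09,.145])+.11*n,R1,16,p,R0)
```

```text
[0.51556715 0.27907023 0.16335361]
16 d [-40.8, 5.0, -3.6] w [-0.0004, 0.0016, -0.004] |d| 41.3 deg 0.3
[[0.516, 0.238, 0.169], [0.517, 0.197, 0.174], [0.517, 0.156, 0.179], [0.518, 0.115, 0.184], [0.519, 0.074, 0.189], [0.521, 0.034, 0.195], [0.522, -0.007, 0.2], [0.524, -0.048, 0.205], [0.526, -0.089, 0.21], [0.528, -0.13, 0.215], [0.53, -0.171, 0.221], [0.532, -0.212, 0.226], [0.535, -0.253, 0.231], [0.537, -0.293, 0.236], [0.54, -0.334, 0.242], [0.543, -0.375, 0.247]]
```

Request:
arm_command(
  moves=[-1,0,0,-6,0,0,0,-1,0,0,-14,0,0,0,-1,0,0,-20,0,0,0,-1,0,0,-25,0,0,0,-1,0,0,-25,0,0,0,-1,0,0,-25,0,0,0,-1,0,0,-25,0,0,0,-1,0,0,-10,0,0,0],
)

```text
clock: 7.5
tcp_pos: [0.5158, 0.2796, 0.1658]
orientation: [0.14, 0.718, 0.669, 0.131]
wrist_force: [-0.3, 1.3, -1.0]
finger_gap: 0.0111
grip_force: 44.1
```

Request:
arm_command(
  moves=[-1,-40.8,5,-3.6,-0.0004,0.0016,-0.004,-1,-40.8,5,-3.6,-0.0004,0.0016,-0.004,-1,-40.8,5,-3.6,-0.0004,0.0016,-0.004,-1,-40.8,5,-3.6,-0.0004,0.0016,-0.004,-1,-40.8,5,-3.6,-0.0004,0.0016,-0.004,-1,-40.8,5,-3.6,-0.0004,0.0016,-0.004,-1,-40.8,5,-3.6,-0.0004,0.0016,-0.004,-1,-40.8,5,-3.6,-0.0004,0.0016,-0.004],
)

```text
clock: 8.5
tcp_pos: [0.5236, -0.0496, 0.2049]
orientation: [0.138, 0.706, 0.682, 0.133]
wrist_force: [0.9, 0.3, -1.3]
finger_gap: 0.0111
grip_force: 44.1
```

Request:
arm_command(
  moves=[-1,-40.8,5,-3.6,-0.0004,0.0016,-0.004,-1,-40.8,5,-3.6,-0.0004,0.0016,-0.004,-1,-40.8,5,-3.6,-0.0004,0.0016,-0.004,-1,-40.8,5,-3.6,-0.0004,0.0016,-0.004,-1,-40.8,5,-3.6,-0.0004,0.0016,-0.004,-1,-40.8,5,-3.6,-0.0004,0.0016,-0.004,-1,-40.8,5,-3.6,-0.0004,0.0016,-0.004,-1,-40.8,5,-3.6,-0.0004,0.0016,-0.004],
)

```text
clock: 9.5
tcp_pos: [0.5433, -0.3765, 0.2464]
orientation: [0.137, 0.694, 0.693, 0.137]
wrist_force: [1.2, -0.3, -0.8]
finger_gap: 0.011
grip_force: 44.1
```

```bash
python3 wlook.py w4 box mouth press_low press_high lid
```

```text
9.5 [ 0.5433 -0.3765  0.2464] [[0.001, 0.925, 0.379], [1.0, -0.001, -0.0], [0.0, 0.379, -0.925]] [ 1.2 -0.3 -0.8]
box [311.2, 92.9] 0.79 [ 0.5878 -0.287   0.1191]
box [42.2, 123.0] 0.79 [ 0.3201 -0.2937  0.1202]
mouth [46.9, 123.1] 0.72 [ 0.3254 -0.2946  0.1191]
mouth [308.7, 95.0] 0.67 [ 0.5856 -0.289   0.1194]
press_low [311.7, 96.2] 0.92 [ 0.5881 -0.2901  0.1211]
press_low [42.5, 121.6] 0.55 [ 0.3215 -0.2929  0.1228]
press_high [41.5, 121.7] 0.59 [ 0.3215 -0.2929  0.1228]
press_high [312.0, 95.0] 0.55 [ 0.5885 -0.289   0.12  ]
lid [316.8, 230.6] 0.97 [ 0.5226 -0.3568  0.2944]
```

View pics/w4.png

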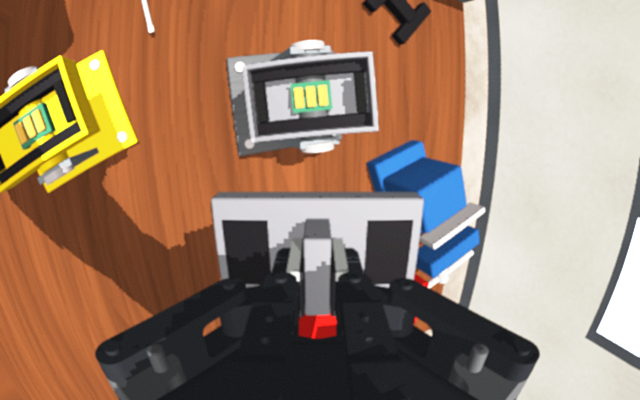

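The wrist view shows the grey box mouth at (311,95) and the lid held squarely, with its plate at (316,240). Next I'll fit the rim plane and the held lid.

```bash
cat > boxfit.py <<'E'
from lidfit import *
def boxfit(tag,u0=238,u1=384,v0=42,v1=152,c0=(.587,-.288)):
    z=np.load(tag+'.npz'); im,d=z['im'],z['d']; P=cloud('wrist',d,dict(tcp_pos=z['p'],orientation=z['q']))
    m=np.zeros(d.shape,bool); m[v0:v1,u0:u1]=1; m&=(d>0)&(P[...,2]>.11)
    hsv=cv2.cvtColor(im,cv2.COLOR_BGR2HSV); m&=(hsv[...,1]<60)
    Q=P[m]; best=None
    rng=np.random.default_rng(1)
    for _ in range(4000):
        a=Q[rng.choice(len(Q),3,False)];n=np.cross(a[1]-a[0],a[2]-a[0]);l=np.linalg.norm(n)
        if l<1e-5: continue
        n/=l;n*=np.sign(n[2])
        if not(.30<-n[0]<.50 and abs(n[1])<.12): continue
        h=(Q-a[0])@n; k=(abs(h)<.0013).sum()-2*((h>.004)).sum()
        if best is None or k>best[0]: best=(k,a[0],n)
    h=(Q-best[1])@best[2]; b=abs(h)<.002
    c=Q[b].mean(0); n=np.linalg.svd(Q[b]-c,full_matrices=False)[2][2]; n*=np.sign(n[2])
    b=abs((Q-c)@n)<.002; c=Q[b].mean(0); n=np.linalg.svd(Q[b]-c,full_matrices=False)[2][2]; n*=np.sign(n[2])
    b=abs((Q-c)@n)<.0025
    S=Q[b]; ex=np.array([1,0,0])-n*n[0]; ex/=np.linalg.norm(ex); ey=np.cross(n,ex)
    k=(abs((S-c)@ey)<.055)&(abs((S-c)@ex)<.08); S=S[k]
    C,wh,a,ex,ey=rect(S,c,n); t=np.radians(a); X=np.cos(t)*ex+np.sin(t)*ey; Y=np.cross(n,X)
    print('rim',C.round(4),'n',n.round(4),'tilt',np.degrees(np.arccos(n[2])).round(2),'wh',np.round(wh,4),'yaw',np.degrees(np.arctan2(X[1],X[0])).round(2),'npts',len(S),'std',((S-c)@n).std().round(5))
    # silhouettes: mouth edges by inside points
    U=(P-C)@X;V=(P-C)@Y;H=(P-C)@n
    i=m&(abs(H)<.0025)
    for nm,A,B,half in (('x',U,V,.0575),('y',V,U,.0335)):
        print(nm,[ (np.percentile(A[i&(abs(B)<.02)&(A*s>half-.008)&(A*s<half+.012)],[3,97]).round(4)) for s in (-1,1)])
    q=(abs(U)<.055)&(abs(V)<.032)&(d>0)&(H<-.002)
    for s in (-1,1):
        g=q&(U*s>.045)&(U*s<.053)&(abs(V)<.019); print('catch',s,np.percentile(H[g],[10,50,90]).round(4) if g.sum() else None,g.sum())
    return C,n,X,Y
if __name__=='__main__':
    C,n,X,Y=boxfit('w4')
    print('lid held'); L=lidfit('w4',205,432,185,287)
E
python3 boxfit.py
```

```text
rim [ 0.5803 -0.2907  0.1353] n [-0.417  -0.0422  0.9079] tilt 24.78 wh [0.1245 0.0777] yaw 5.65 npts 1893 std 0.00079
x [array([-0.0617, -0.0574]), array([0.057, 0.062])]
y [array([-0.0385, -0.0335]), array([0.0333, 0.0383])]
catch -1 [-0.0342 -0.0065 -0.0052] 418
catch 1 [-0.0088 -0.0078 -0.0068] 330
lid held
centre top [ 0.5289 -0.3718  0.2792] n [-0.3782  0.0184  0.9255] tilt 22.25 wh [0.0518 0.1078] yaw 0.16
plate U [-0.0529  0.0529] V [-0.0235  0.0256] std 0.0006286785720303529
rib n 2187 h 0.0255 U [-0.0177  0.0176] V [-0.0077  0.015 ]
```

Run:
```python
from boxfit import *
C,n,X,Y=boxfit('w4'); np.savez('box.npz',C=C,n=n,X=X,Y=Y)
z=np.load('w4.npz'); R0=rot(z['q']); P=cloud('wrist',z['d'],dict(tcp_pos=z['p'],orientation=z['q'])); T=(P-z['p'])@R0
g=np.zeros(T.shape[:2],bool); g[188:285,205:432]=1
pl=g&(abs(T[...,2]+.0365)<.005)&(abs(T[...,1])<.06)&(abs(T[...,0])<.035)
print('plate z',np.median(T[pl][:,2]),'x',np.percentile(T[pl][:,0],[1,99]),'y',np.percentile(T[pl][:,1],[.5,99.5]))
A=T[pl]; print('plane coef',np.linalg.lstsq(np.c_[A[:,:2],np.ones(len(A))],A[:,2],rcond=None)[0])
lx=np.percentile(A[:,0],99.7)-.030; ly=np.percentile(A[:,1],[.5,99.5]).mean(); lz=np.median(A[:,2]); print(lx,ly,lz)
R1=np.stack([Y,X,-n],1); off=R1@np.array([lx,ly,lz])
np.savez('lid.npz',l=[lx,ly,lz])
a=C+.050*n-off; b=C+.008*n-off
plan(a,R1,8); plan(b,R1,6,a,R1)
```

```text
rim [ 0.5803 -0.2907  0.1353] n [-0.417  -0.0422  0.9079] tilt 24.78 wh [0.1245 0.0777] yaw 5.65 npts 1893 std 0.00079
x [array([-0.0617, -0.0574]), array([0.057, 0.062])]
y [array([-0.0385, -0.0335]), array([0.0333, 0.0383])]
catch -1 [-0.0342 -0.0065 -0.0052] 418
catch 1 [-0.0088 -0.0078 -0.0068] 330
plate z -0.03564975874744007 x [-0.01669268  0.03015122] y [-0.05392492  0.05202625]
plane coef [ 0.0214958   0.00080844 -0.03588799]
0.00029665766073240854 -0.0009493352402723081 -0.03564975874744007
8 d [10.1, -0.8, 13.0] w [-0.0055, 0.005, -0.0114] |d| 16.5 deg 0.8
[[0.547, -0.364, 0.234], [0.552, -0.354, 0.222], [0.556, -0.343, 0.209], [0.56, -0.333, 0.197], [0.564, -0.323, 0.185], [0.568, -0.312, 0.173], [0.571, -0.302, 0.161], [0.575, -0.292, 0.149]]
6 d [-0.0, 0.0, 7.0] w [0.0, 0.0, 0.0] |d| 7.0 deg 0.0
[[0.578, -0.291, 0.142], [0.581, -0.291, 0.136], [0.584, -0.291, 0.13], [0.587, -0.29, 0.123], [0.59, -0.29, 0.117], [0.593, -0.29, 0.111]]
```

Request:
arm_command(
  moves=[-1,10.1,-0.8,13,-0.0055,0.005,-0.0114,-1,10.1,-0.8,13,-0.0055,0.005,-0.0114,-1,10.1,-0.8,13,-0.0055,0.005,-0.0114,-1,10.1,-0.8,13,-0.0055,0.005,-0.0114,-1,10.1,-0.8,13,-0.0055,0.005,-0.0114,-1,10.1,-0.8,13,-0.0055,0.005,-0.0114,-1,10.1,-0.8,13,-0.0055,0.005,-0.0114,-1,10.1,-0.8,13,-0.0055,0.005,-0.0114],
)

```text
clock: 10.8
tcp_pos: [0.5757, -0.2919, 0.1478]
orientation: [0.144, 0.655, 0.724, 0.16]
wrist_force: [0.2, -0.7, -1.0]
finger_gap: 0.011
grip_force: 44.1
```

```bash
python3 wlook.py w5
python3 - <<'E'
from plan import *
z=np.load('box.npz');C,n,X,Y=[z[k] for k in 'CnXY']; l=np.load('lid.npz')['l']; R1=np.stack([Y,X,-n],1)
plan(C+.008*n-R1@l,R1,6)
w=np.load('w5.npz'); P=cloud('wrist',w['d'],dict(tcp_pos=w['p'],orientation=w['q'])); U,V,H=[(P-C)@a*1000 for a in (X,Y,n)]
g=(w['d']>0)
r=g&(abs(H)<3)&(V>25)&(V<45)&(abs(U)<40); print('rim V',np.percentile(V[r],[1,99]),np.median(H[r]),r.sum())
r=g&(abs(U)>50)&(abs(U)<70)&(abs(H)<3)&(V>0)&(V<40); print('rim U',np.percentile(U[r],[1,99]),r.sum())
r=g&(abs(H-50)<5)&(abs(U)<60)&(abs(V)<40); print('lid U',np.percentile(U[r],[.5,99.5]),'V',np.percentile(V[r],[.5,99.5]),np.median(H[r]))
cv2.imwrite('pics/w5c.png',w['im'][100:400,100:540])
E
```

```text
10.8 [ 0.5757 -0.2919  0.1478] [[-0.1, 0.903, 0.418], [0.995, 0.091, 0.042], [0.0, 0.42, -0.907]] [ 0.2 -0.7 -1. ]
6 d [-0.3, 0.3, 6.6] w [-0.0001, -0.0005, 0.0002] |d| 6.6 deg 0.0
[[0.578, -0.29, 0.14], [0.581, -0.29, 0.134], [0.584, -0.29, 0.128], [0.587, -0.29, 0.122], [0.59, -0.29, 0.116], [0.593, -0.29, 0.111]]
rim V [33.68358366 38.87885803] -0.0815962743535121 1048
rim U [-62.24080879  61.52999871] 597
lid U [-53.08885684  52.96867469] V [-19.45878847  29.66859539] 49.061265237580194
```

View pics/w5c.png

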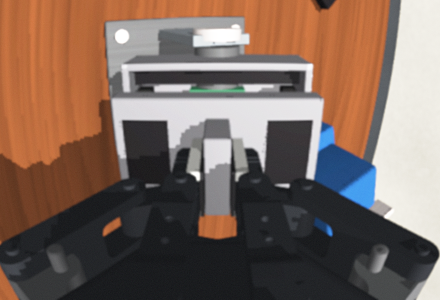

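The lid is centred over the mouth, and the rim and lid edges agree to about 1 mm. Lowering it now.

Request:
arm_command(
  moves=[-1,-0.5,0.3,7,0,-0.0005,0,-1,-0.5,0.3,7,0,-0.0005,0,-1,-0.3,0.3,7,0,-0.0005,0,-1,-0.3,0.3,7,0,-0.0005,0,-1,0,0.3,6,0,-0.0005,0,-1,0,0.3,4,0,0,0,-1,0,0,1.5,0,0,0,-1,0,0,0,0,0,0],
)

```text
clock: 11.85
tcp_pos: [0.5939, -0.2927, 0.1136]
orientation: [0.145, 0.656, 0.724, 0.159]
wrist_force: [-0.4, 0.9, -0.7]
finger_gap: 0.0111
grip_force: 44.1
```

Request:
arm_command(
  moves=[-1,0,0,1,0,0,0,-1,0,0,1,0,0,0,-1,0,0,0.5,0,0,0,-1,0,0,0,0,0,0],
)

```text
clock: 12.35
tcp_pos: [0.5949, -0.2927, 0.1116]
orientation: [0.145, 0.656, 0.724, 0.159]
wrist_force: [-0.7, 0.4, -0.4]
finger_gap: 0.0111
grip_force: 44.3
```

Run:
```python
from plan import *
z=np.load('box.npz');C,n,X,Y=[z[k] for k in 'CnXY']; l=np.load('lid.npz')['l']; s=get_state()
L=s['tcp_pos']+rot(s['orientation'])@l-C; print([round(float(L@a)*1000,2) for a in (X,Y,n)])
```

```text
[2.11, -3.01, 8.12]
```

```bash
cat > chk.py <<'E'
from wlook import *
z=np.load('box.npz');C,n,X,Y=[z[k] for k in 'CnXY']; l=np.load('lid.npz')['l']
def chk(tag,H0=8):
    im,d,P=wl(tag); s=get_state(); L=s['tcp_pos']+rot(s['orientation'])@l-C; print('fk lid',[round(float(L@a)*1000,2) for a in (X,Y,n)])
    U,V,H=[(P-C)@a*1000 for a in (X,Y,n)]; g=d>0
    r=g&(abs(H)<3.5)&(V>31)&(V<43)&(abs(U)<40); print('rim V',np.percentile(V[r],[1,99]).round(1),np.median(H[r]).round(2),r.sum())
    r=g&(abs(abs(U)-60)<6)&(abs(H)<3.5)&(V>0)&(V<40)
    for s in (-1,1): 
        q=r&(U*s>0); print('rim U',s,np.percentile(U[q],[2,98]).round(1),np.median(H[q]).round(2)) if q.sum()>5 else 0
    r=g&(abs(H-H0)<5)&(abs(U)<57)&(V<32)&(V>-32); print('lid U',np.percentile(U[r],[.5,99.5]).round(1),'V',np.percentile(V[r],[.5,99.5]).round(1),np.median(H[r]).round(2))
    for s in (-1,1):
        q=r&(U*s>25)&(U*s<50); A=np.linalg.lstsq(np.c_[U[q],V[q],np.ones(q.sum())],H[q],rcond=None)[0]; print(' end',s,'H at 40:',(A@[40*s,0,1]).round(2),q.sum())
if __name__=='__main__': chk(sys.argv[1],float(sys.argv[2]))
E
python3 chk.py w6 8; python3 chk.py w6b 8
```

```text
12.35 [ 0.5949 -0.2927  0.1116] [[-0.098, 0.903, 0.418], [0.995, 0.09, 0.039], [-0.003, 0.42, -0.907]] [-0.7  0.4 -0.4]
fk lid [2.1, -3.04, 8.1]
rim V [33.3 38.9] -0.15 1624
rim U -1 [-62.3 -54.8] -0.24
rim U 1 [54.3 61.9] 0.03
lid U [-51.   55.1] V [-22.3  27. ] 8.09
 end -1 H at 40: 8.37 3972
 end 1 H at 40: 8.39 3992
12.4 [ 0.5949 -0.2927  0.1116] [[-0.098, 0.903, 0.418], [0.995, 0.09, 0.039], [-0.003, 0.42, -0.907]] [-0.7  0.9  1.1]
fk lid [2.11, -3.02, 8.11]
rim V [33.3 38.9] -0.14 1625
rim U -1 [-62.2 -54.9] -0.21
rim U 1 [54.8 61.9] -0.02
lid U [-51.  55.] V [-22.2  27. ] 8.08
 end -1 H at 40: 8.36 3943
 end 1 H at 40: 8.39 3983
```

Camera and forward kinematics both put the lid 2 mm and 3 mm off-centre, because I added a needless drift correction. Re-centring before release.

Request:
arm_command(
  moves=[-1,1.5,-1,0,0,0,0,-1,1.4,-1,0,0,0,0,-1,0,0,0.5,0,0,0,-1,0,0,0.5,0,0,0,-1,0,0,0,0,0,0],
)

```text
clock: 13.08
tcp_pos: [0.5932, -0.2901, 0.1104]
orientation: [0.146, 0.656, 0.724, 0.158]
wrist_force: [-3.8, -0.1, 6.7]
finger_gap: 0.0107
grip_force: 45.3
```

```bash
python3 chk.py w7 8
```

```text
13.075 [ 0.5932 -0.2901  0.1104] [[-0.097, 0.903, 0.419], [0.995, 0.09, 0.038], [-0.003, 0.42, -0.907]] [-3.8 -0.1  6.7]
fk lid [0.34, -0.31, 7.69]
rim V [33.9 38.9] -0.15 1677
rim U -1 [-62.3 -54.8] -0.34
rim U 1 [55.1 61.9] -0.11
lid U [-52.9  53.1] V [-19.3  29.8] 7.62
 end -1 H at 40: 8.23 3966
 end 1 H at 40: 7.77 3944
```

Request:
arm_command(
  moves=[-0.3,0,0,0,0,0,0,-0.3,0,0,0,0,0,0,-0.3,0,0,-8,0,0,0,-0.3,0,0,-16,0,0,0,-0.3,0,0,-18,0,0,0,-1,0,0,-3,0,0,0,-1,0,0,0,0,0,0,-1,0,0,0,0,0,0],
)

```text
clock: 14.12
tcp_pos: [0.5742, -0.2914, 0.1499]
orientation: [0.145, 0.656, 0.724, 0.159]
wrist_force: [0.3, -0.0, -0.4]
finger_gap: -0.0003
grip_force: 0.0
```

```bash
python3 chk.py w8 8;  python3 - <<'E'
from plan import *
w=np.load('w8.npz'); P=cloud('wrist',w['d'],dict(tcp_pos=w['p'],orientation=w['q'])); T=(P-w['p'])@rot(w['q'])*1000
f=(abs(T[...,1])<8)&(T[...,0]<14)&(T[...,2]<-36)&(T[...,2]>-70)&(T[...,0]>-14)
v,u=np.where(f); print(f.sum(),v.min(),u.min(),u.max(),T[f][:,2].max(),np.percentile(T[f][:,1],[2,98]))
for vv in range(200,250,4): print(vv,T[vv,312].round(),T[vv,318].round(),T[vv,324].round())
cv2.imwrite('pics/w8c.png',w['im'][100:400,100:540])
E
```

```text
14.125 [ 0.5742 -0.2914  0.1499] [[-0.098, 0.903, 0.418], [0.995, 0.089, 0.039], [-0.002, 0.42, -0.908]] [ 0.3 -0.  -0.4]
fk lid [-0.47, 0.41, 51.39]
rim V [33.8 38.9] -0.11 1017
rim U -1 [-62.4 -54.8] -0.24
rim U 1 [55.  61.7] -0.0
lid U [-53.3  53. ] V [-29.2  29.6] 7.25
 end -1 H at 40: 8.06 3205
 end 1 H at 40: 6.89 3111
981 239 300 338 -39.93811264857961 [-7.21913582  7.63598191]
200 [19. -4. -3.] [19. -0. -3.] [19.  3. -2.]
204 [ 19.  -4. -11.] [ 19.  -0. -11.] [ 19.   3. -10.]
208 [ 19.  -4. -17.] [ 19.  -0. -18.] [ 19.   3. -18.]
212 [ 17.  -4. -17.] [ 16.  -0. -17.] [ 16.   3. -16.]
216 [ 15.  -4. -19.] [ 14.  -0. -17.] [ 14.   3. -16.]
220 [ 12.  -4. -18.] [ 12.  -0. -17.] [ 12.   3. -17.]
224 [ 10.  -4. -17.] [ 10.  -0. -17.] [ 10.   3. -18.]
228 [  7.  -4. -18.] [  7.  -0. -16.] [  7.   3. -17.]
232 [  5.  -4. -17.] [  5.  -0. -17.] [  4.   3. -16.]
236 [  2.  -4. -16.] [  2.  -0. -17.] [  2.   3. -17.]
240 [ 11.  -3. -43.] [ 11.  -0. -43.] [ 11.   2. -43.]
244 [ 11.  -3. -46.] [ 11.  -0. -46.] [ 11.   2. -47.]
248 [ 11.  -3. -52.] [ 11.  -0. -51.] [ 11.   2. -52.]
```

View pics/w8c.png

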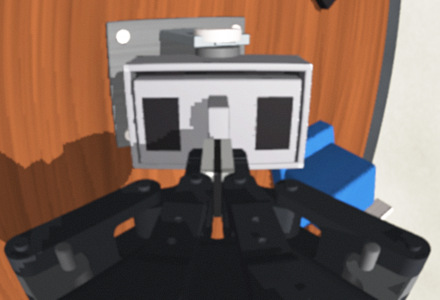

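The lid sits in the mouth on both catches, with its top 8.1 mm above the rim at the low end and 6.9 mm at the high end. The fingers are shut clear of it. Now to the low end to press.

Request:
arm_command(
  moves=[-1,0,-20,0,0,0,0,-1,0,-20.5,0,0,0,0,-1,0,0,14,0,0,0,-1,0,0,14,0,0,0,-1,0,0,11,0,0,0,-1,0,0,4,0,0,0,-1,0,0,2,0,0,0,-1,0,0,0,0,0,0],
)

```text
clock: 15.18
tcp_pos: [0.5569, -0.2935, 0.0929]
orientation: [0.145, 0.656, 0.724, 0.159]
wrist_force: [-0.1, -0.9, 0.2]
finger_gap: 0.0002
grip_force: 0.0
```

Request:
arm_command(
  moves=[-1,0,0,1,0,0,0,-1,0,0,1,0,0,0,-1,0,0,1,0,0,0],
)

```text
clock: 15.55
tcp_pos: [0.5578, -0.2938, 0.091]
orientation: [0.146, 0.656, 0.724, 0.158]
wrist_force: [-6.5, 1.2, 8.0]
finger_gap: -0.0003
grip_force: 5.1
```

Request:
arm_command(
  moves=[-1,0,0,1,0,0,0,-1,0,0,1,0,0,0,-1,0,0,1,0,0,0,-1,0,0,0,0,0,0],
)

```text
clock: 16.05
tcp_pos: [0.5587, -0.2937, 0.0881]
orientation: [0.146, 0.656, 0.723, 0.158]
wrist_force: [-8.2, 0.8, 7.3]
finger_gap: 0.0004
grip_force: 4.9
```

Request:
arm_command(
  moves=[-1,0,0,1,0,0,0,-1,0,0,1,0,0,0,-1,0,0,1,0,0,0,-1,0,0,0,0,0,0],
)

```text
clock: 16.55
tcp_pos: [0.5594, -0.2937, 0.0862]
orientation: [0.146, 0.656, 0.723, 0.158]
wrist_force: [-14.6, 2.0, 15.3]
finger_gap: -0.0003
grip_force: 10.1
```

Request:
arm_command(
  moves=[-1,0,0,0.7,0,0,0,-1,0,0,0,0,0,0],
)

```text
clock: 16.8
tcp_pos: [0.5595, -0.2937, 0.0862]
orientation: [0.146, 0.656, 0.723, 0.158]
wrist_force: [-18.7, 3.4, 19.9]
finger_gap: 0.0001
grip_force: 13.1
```

Request:
arm_command(
  moves=[-1,0,0,0.7,0,0,0,-1,0,0,0,0,0,0],
)

```text
clock: 17.05
tcp_pos: [0.5596, -0.2938, 0.0861]
orientation: [0.146, 0.656, 0.723, 0.158]
wrist_force: [-21.9, 4.0, 25.2]
finger_gap: 0.0001
grip_force: 16.1
```

Request:
arm_command(
  moves=[-1,0,0,-3,0,0,0,-1,0,0,-12,0,0,0,-1,0,0,-20,0,0,0,-1,0,0,-15,0,0,0,-1,0,20,0,0,0,0,-1,0,20,0,0,0,0,-1,0,0,0,0,0,0],
)

```text
clock: 17.92
tcp_pos: [0.5775, -0.2919, 0.1467]
orientation: [0.146, 0.655, 0.724, 0.159]
wrist_force: [-0.2, -0.1, 0.0]
finger_gap: -0.0
grip_force: 0.0
```

```bash
python3 chk.py w9 4
```

```text
17.925 [ 0.5775 -0.2919  0.1467] [[-0.099, 0.902, 0.42], [0.995, 0.091, 0.038], [-0.004, 0.422, -0.907]] [-0.2 -0.1  0. ]
fk lid [-0.25, 0.05, 46.75]
rim V [33.7 38.9] -0.1 1059
rim U -1 [-62.6 -54.2] -0.21
rim U 1 [54.8 61.9] -0.02
lid U [-53.9  52.1] V [-29.4  29.7] 3.49
 end -1 H at 40: 1.32 3072
 end 1 H at 40: 6.32 3341
```

Request:
arm_command(
  moves=[-1,0,20,0,0,0,0,-1,0,19.5,0,0,0,0,-1,0,0,14,0,0,0,-1,0,0,14,0,0,0,-1,0,0,10,0,0,0,-1,0,0,3,0,0,0,-1,0,0,1,0,0,0,-1,0,0,1,0,0,0],
)

```text
clock: 18.98
tcp_pos: [0.6281, -0.2856, 0.1223]
orientation: [0.144, 0.656, 0.724, 0.158]
wrist_force: [-7.4, 2.1, 5.1]
finger_gap: -0.0004
grip_force: 4.1
```

Request:
arm_command(
  moves=[-1,0,0,1,0,0,0,-1,0,0,1,0,0,0,-1,0,0,1,0,0,0],
)

```text
clock: 19.35
tcp_pos: [0.6296, -0.2854, 0.12]
orientation: [0.144, 0.656, 0.724, 0.158]
wrist_force: [-6.5, 2.4, 6.4]
finger_gap: 0.0
grip_force: 4.2
```

Request:
arm_command(
  moves=[-1,0,0,1,0,0,0,-1,0,0,1,0,0,0,-1,0,0,0,0,0,0],
)

```text
clock: 19.73
tcp_pos: [0.6305, -0.2854, 0.1187]
orientation: [0.144, 0.656, 0.724, 0.158]
wrist_force: [-8.3, 2.9, 8.4]
finger_gap: 0.0
grip_force: 5.8
```

Request:
arm_command(
  moves=[-1,0,0,0.7,0,0,0,-1,0,0,0,0,0,0],
)

```text
clock: 19.98
tcp_pos: [0.6305, -0.2854, 0.1187]
orientation: [0.144, 0.656, 0.723, 0.158]
wrist_force: [-12.6, 3.5, 13.5]
finger_gap: -0.0001
grip_force: 8.4
```

Request:
arm_command(
  moves=[-1,0,0,0.6,0,0,0,-1,0,0,0,0,0,0],
)

```text
clock: 20.23
tcp_pos: [0.6306, -0.2854, 0.1187]
orientation: [0.145, 0.656, 0.723, 0.158]
wrist_force: [-16.4, 4.2, 15.9]
finger_gap: 0.0001
grip_force: 10.6
```

Request:
arm_command(
  moves=[-1,0,0,-3,0,0,0,-1,0,0,-12,0,0,0,-1,0,0,-20,0,0,0,-1,0,0,-13,0,0,0,-1,0,-20,0,0,0,0,-1,0,-20,0,0,0,0,-1,0,0,0,0,0,0],
)

```text
clock: 21.1
tcp_pos: [0.5751, -0.2913, 0.1434]
orientation: [0.145, 0.656, 0.723, 0.158]
wrist_force: [0.4, 0.4, 0.2]
finger_gap: 0.0001
grip_force: 0.0
```

```bash
python3 chk.py w10 1
```

```text
21.1 [ 0.5751 -0.2913  0.1434] [[-0.096, 0.904, 0.417], [0.995, 0.088, 0.039], [-0.001, 0.419, -0.908]] [0.4 0.4 0.2]
fk lid [-1.1, -0.12, 45.46]
rim V [33.6 38.9] -0.14 1119
rim U -1 [-62.5 -54.2] -0.35
rim U 1 [55.1 61.9] -0.07
lid U [-53.6  52.9] V [-29.4  29.5] 0.26
 end -1 H at 40: 0.42 3165
 end 1 H at 40: 0.53 3126
```

Nearly flush: lid +0.4 to 0.5 mm against rim −0.2 mm. I'll press the low end again now that the lid is level.

Request:
arm_command(
  moves=[-1,0,-20,0,0,0,0,-1,0,-20,0,0,0,0,-1,0,0,15,0,0,0,-1,0,0,15,0,0,0,-1,0,0,10,0,0,0,-1,0,0,3,0,0,0,-1,0,0,1,0,0,0,-1,0,0,1,0,0,0],
)

```text
clock: 22.15
tcp_pos: [0.5593, -0.2935, 0.0867]
orientation: [0.146, 0.656, 0.724, 0.159]
wrist_force: [0.4, 0.9, 0.5]
finger_gap: -0.0003
grip_force: 0.0
```

Request:
arm_command(
  moves=[-1,0,0,1,0,0,0,-1,0,0,0,0,0,0],
)

```text
clock: 22.4
tcp_pos: [0.5594, -0.2934, 0.0857]
orientation: [0.145, 0.656, 0.724, 0.159]
wrist_force: [-0.3, 0.6, -0.1]
finger_gap: 0.0003
grip_force: 0.0
```

Request:
arm_command(
  moves=[-1,0,0,1,0,0,0,-1,0,0,0,0,0,0],
)

```text
clock: 22.65
tcp_pos: [0.5596, -0.2935, 0.0856]
orientation: [0.146, 0.656, 0.723, 0.158]
wrist_force: [-6.8, 1.4, 7.4]
finger_gap: 0.0
grip_force: 4.6
```

Request:
arm_command(
  moves=[-1,0,0,1,0,0,0,-1,0,0,0,0,0,0],
)

```text
clock: 22.9
tcp_pos: [0.5596, -0.2935, 0.0855]
orientation: [0.146, 0.656, 0.723, 0.158]
wrist_force: [-11.0, 2.5, 15.7]
finger_gap: 0.0001
grip_force: 9.2
```

Request:
arm_command(
  moves=[-1,0,0,1,0,0,0,-1,0,0,0,0,0,0],
)

```text
clock: 23.15
tcp_pos: [0.5597, -0.2935, 0.0855]
orientation: [0.146, 0.656, 0.723, 0.158]
wrist_force: [-18.4, 3.9, 22.5]
finger_gap: 0.0002
grip_force: 13.9
```

Request:
arm_command(
  moves=[-1,0,0,-3,0,0,0,-1,0,0,-12,0,0,0,-1,0,0,-20,0,0,0,-1,0,0,-25,0,0,0,-1,0,0,-25,0,0,0,-1,0,20,0,0,0,0,-1,-20,20,0,0,0,0,-1,0,0,0,0,0,0],
)

```text
clock: 24.15
tcp_pos: [0.5646, -0.3142, 0.178]
orientation: [0.147, 0.655, 0.724, 0.158]
wrist_force: [-0.6, 0.6, 0.2]
finger_gap: -0.0001
grip_force: 0.0
```

```bash
python3 chk.py w11 0
python3 - <<'E'
from plan import *
z=np.load('box.npz');C,n,X,Y=[z[k] for k in 'CnXY']; w=np.load('w11.npz'); P=cloud('wrist',w['d'],dict(tcp_pos=w['p'],orientation=w['q']))
U,V,H=[(P-C)@a*1000 for a in (X,Y,n)]; g=(w['d']>0)&(abs(H)<4)
for s in (-1,1):
  print(s,'lid',[np.median(H[g&(abs(U-s*u)<3)&(abs(V)<25)]).round(2) for u in (25,35,45,51)],'rim',np.median(H[g&(abs(U-s*60)<1.5)&(abs(V)<25)]).round(2),'rim side at 45',np.median(H[g&(abs(U-s*45)<5)&(abs(V-36)<1.5)]).round(2))
cv2.imwrite('pics/w11c.png',cv2.resize(w['im'][60:300,150:490],None,fx=2,fy=2))
E
```

```text
24.15 [ 0.5646 -0.3142  0.178 ] [[-0.098, 0.902, 0.42], [0.995, 0.091, 0.037], [-0.005, 0.422, -0.907]] [-0.6  0.6  0.2]
fk lid [-0.91, -20.04, 81.42]
rim V [33.5 38.5] 0.02 761
rim U -1 [-62.6 -54.4] -0.17
rim U 1 [54.9 62. ] 0.01
lid U [-53.4  53. ] V [-30.4  29.6] 0.24
 end -1 H at 40: 0.39 2544
 end 1 H at 40: 0.51 2550
-1 lid [np.float64(0.24), np.float64(0.6), np.float64(0.57), np.float64(0.03)] rim 0.03 rim side at 45 -0.04
1 lid [np.float64(0.46), np.float64(0.72), np.float64(0.71), np.float64(0.06)] rim 0.07 rim side at 45 0.44
```

View pics/w11c.png

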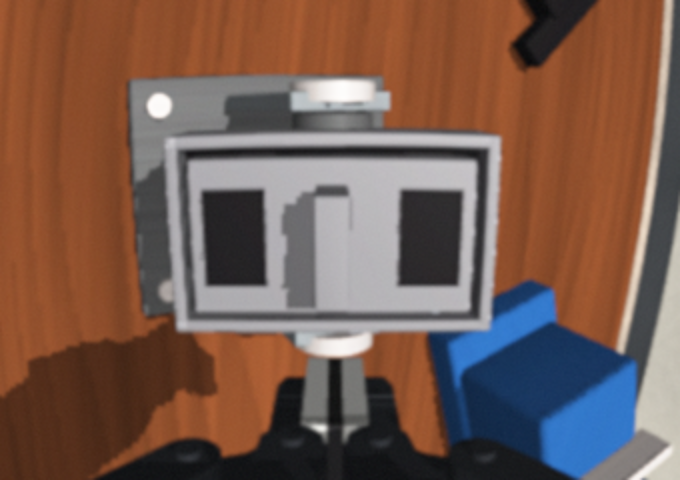

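The lid is flush all round: plate 0.03 to 0.06 mm against rim 0.03 to 0.07 mm. The dark pads alone sit about 0.6 mm proud. The robot is clear, so I'm handing in.

```bash
python3 -c "
from workcell import *
print(hand_in())"
```

```text
the job is handed in; nothing more can be done
None
```

The full-size grey lid is seated flush in the box (measured against the rim), pressed home at both ends and released, and the job is handed in at about 24 s; one press on the low end peaked at about 34 N, above the 30 N guide but below the 50 N crack limit.

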